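# Hang the incubator door: hinge knuckles lined up and held for the pin

### The job

Stop the mini incubator's fan by pressing the red standby button on its top fully down and letting it come up again. Then pick up the incubator's door, which stands upright on the bench, carry it to the cabinet and, without forcing it, slide the two knuckles of its hinge leaf between the three knuckles on the cabinet's side so that all the pin holes line up in one upright line. Finish while still holding the door there, standing open, clear of the bench and still, ready for a colleague to drop in the hinge pin; leave the other things on the bench alone.

Things in the scene. Friction and masses are not known exactly. Their poses are not given: they have to be found in the camera images.
- incubator: White mini incubator, a fixed open-fronted cabinet 170 wide (y) x 170 deep (x), top at 206 mm, on feet 16 mm high. Origin: centre of its footprint on the bench. Its open front faces its own -x; +y is the hinge side (left as seen from the robot); z up. Nothing on its top stands higher than the button.
- standby_top (a point): Centre of the upper face of the red round push button (26 mm across) in its black housing, on the incubator's top near the front, on the side away from the hinge. Press straight down.
- standby (a joint): Travel of the button in m: 0 up, 0.006 fully down; spring, about 5 N at full travel, returns by itself.
- incubator_hinge (a point): On the upright pin axis of the cabinet's hinge, mid-height (111 mm above the bench): level with the front face, 10 mm outside the cabinet's +y side. Axes as the incubator's. Three steel knuckles, 14 mm across, 18 mm high, holes 8.4 mm, centred here and 41 mm above and below; the two gaps between are 23 mm high, open to -x and +y. Round a well placed door knuckle 3 mm stay free.
- door_centre (a point): Centre of the loose white door with clear window: 34 thick (x) x 170 wide (y) x 180 mm tall (z), 0.3-0.65 kg, standing on its lower edge (centre 90 mm up). Own axes: -x outer face (bar handle near the free edge, 23 mm proud, 50 to 130 mm up), +x inner face, +y hinge edge, z up. It would be shut when its axes agree with the incubator's, and is 90 degrees open when turned by -90 degrees about z from there.
- door_top (a point): Centre of the door's top edge, 90 mm above its centre; axes as the door's. The top rail is plain, 34 mm thick (x) and 42 mm high: grasp it here from above, across its thickness. For the hinge, the door should stand 60 to 120 degrees open (free edge towards the robot), which leaves the fingers room in front of the cabinet.
- door_hinge (a point): On the pin axis of the door's hinge leaf, mid-height: 17 mm along door +x and 95 mm along +y from the door's centre; axes as the door's. Two knuckles, 14 mm across, 18 mm high, centred 20.5 mm above and below, go into the cabinet hinge's gaps with 2.5 mm spare above and below. On incubator_hinge the holes line up and the door's lower edge is 21 mm above the bench.
- hinge_pin: Bystander: the L-shaped steel hinge pin, 8 mm rod 120 mm long with a bent end, lying in front of the incubator. Origin on the bench under its middle.
- screwdriver: Bystander: screwdriver with a red handle, 197 mm, lying on the bench. Origin under its middle.
- hex_key: Bystander: black hex key, 84 mm, lying on the bench. Origin under its middle.

How it is judged:
On the way, in this order (a step that is already met when the one before it is completed fails the run):
1. The standby button is pressed fully down (value of joint standby above 0.0052 m), for 0.05 s.
2. The button is let go and has come up again (value of joint standby below 0.001 m), for 0.1 s.
3. The door is held in the fingers, lifted clear of the bench and upright (contact force between the fingers and door above 3 N and height (world z) of door_centre above 0.1 m and angle between door_centre's own z axis and vertical below 0.2 rad), for 0.2 s.
At the end, for the whole second after the job is handed in: Fingers grip the door (over 3 N), off the bench, still and standing open (its centre 50 mm or more before the cabinet front); hinge axes within 3 mm sideways, 3 mm in height and 0.05 rad; it presses on the cabinet with under 4 N; the button is up (horizontal distance between door_hinge and incubator_hinge below 0.003 m and z of door_hinge in the frame of incubator_hinge between -0.003 and 0.003 m and angle between the z axis of door_hinge and the z axis of incubator_hinge, either way round below 0.05 rad and contact force between the fingers and door above 3 N and contact force between door and incubator below 4 N and height (world z) of door_centre above 0.1 m and x of door_centre in the frame of incubator_hinge below -0.05 m and linear speed of door below 0.02 m/s and value of joint standby below 0.001 m); the arm keeps its last pose, push and grip.
It fails at once if The door falls over or is tipped more than 30 degrees (angle between door_centre's own z axis and vertical above 0.52 rad).
It fails at once if The door is forced against the cabinet with more than 25 N (contact force between door and incubator above 25 N).
It fails at once if One of the other things on the bench is moved more than 20 mm (distance of any of hinge_pin, screwdriver, hex_key from where it was at the start of the episode above 0.02 m).
It also fails if it takes over 58 s, if anything falls off the work surface, if the arm or the gripper's body presses on something with over 40 N, if the wrist force passes 120 N, or if a joint passes its speed limit or range.

### The arm

A 6-joint arm with a two-finger parallel gripper is mounted at the origin on a cart in front of the work surface, level with it; the furniture and walls round the work are solid. World frame = base frame: x ahead of the robot, y to its left, z up, the work surface at z = 0. Lengths are in m, angles in rad, forces in N, time in s.
With the tool pointing down it reaches from about 0.375 to 0.975 m from the base axis. Payload 3.8 kg.
Tool frame: the origin (TCP) lies midway between the tips of the shut fingers; the grasp point (between the pads) lies 19 mm behind it; x points along the fingers, z is the direction in which the jaws open and shut, and the axes are right-handed (so a half turn about x gives the same grasp; the last joint's range is limited). The gripper opens to 85 mm and grips with 20 to 120 N. Pads are 22 mm wide; open, the fingers measure 114 mm over their backs; the gripper's body (76 mm by 85 mm) begins 54 mm behind the grasp point. The pads swing forward as they close: fully open they stand 13 mm farther back than shut.
Start: joints at [-1.145, 0.264, 1.604, -0, 1.274, -0.037], TCP at [0.301, -0.604, 0.2] pointing down, gripper open.
Joint ranges: [-2.63, 2.63], [-0.94, 2.18], [0.31, 2.57], [-1.31, 4.45], [0, 2.66], [-2.55, 2.55]. Speed limits (rad/s): [2.57, 2.57, 3.14, 3.14, 3.14, 3.14].

### API

Orientations are given as a rotation vector (axis times angle).
In Python, from workcell import * gives the robot as it stands. The module is installed in compiled form; this text tells all that it offers.
- The arm moves only by the tool carry_out, never from a script. Its arguments are lists of equal length, an entry for each row: "offset": the shift along the tool's x, y, z in cm, a list of three; "delta_rot": the turn, a rotation vector about the tool's x, y, z in degrees, a list of three. A call has exactly 5 rows; each row shifts and turns the commanded pose from where the row before left it, along the tool's axes as they then stand; what a row does not reach is not made up. A row lasts 1/12 s, in which the tool goes at most 41.7 mm and 7.16 degrees, less where a joint would pass 70% of its speed; a pose out of reach is approached as far as the arm can. A call is refused whole if a number of a shift passes 4.17 or a number of a turn 7.16, either way. A call with a gripper value outside its range is refused whole. "fingers" is the opening, from -1 (shut) to 1 (fully open), set as the call begins (left out, the last holds). The fingers move at their own pace and stop on an object; "newtons" is the grip in N (left out, the last holds). Time passes only in rows, so rows that do not move let the fingers close, or fill a call up. It gives the time, the measured TCP pose, the force and the opening at its end, in the units of the state.
- read_state(): the state, without advancing time (a new reading comes with each control period).
- read_camera(name): name is "scene" or "top" or "wrist"; returns (picture, depth): 480x640x3 uint8, red, green, blue; 480x640 float32, m along the optical axis (not along the pixel's ray), 0 where there is no reading.
- get_calibration(name): a dict with "fx", "fy", "cx", "cy" (pixels), "distortion" ([k1, k2, p1, p2, k3] as OpenCV has them; the pictures are not rectified), "R" (3x3) and "t" (3): a world point X has camera coordinates R X + t; the wrist camera has in their place "mount" (4x4, takes a point from camera to tool coordinates, whose origin is the TCP and whose axes are the tool frame's). Camera axes: x right, y down, z forward; pixel columns grow to the right and rows downward; lengths in m; the calibration is good to about 2 mm. A picture is of the moment at which its call begins: read the wrist's pose just before it. get_calibration takes no time and is no camera call.
- finish_job(): hands the job in, once; it reports no verdict.
The state is a dict: "time": time; "q": joint angles; "joint_vel": joint speeds; "joint_torque": joint torques, N m; "tool_pos": TCP position; "tcp_rot": TCP orientation; "wrist_force": force on the tool from outside, world axes, zero at the start; "torque": the same for the moment, N m; "width": opening from 0.0 (shut) to 1.0 (fully open).
Only numpy, scipy, OpenCV 4.12 (cv2) and the standard library are available. Lean on these libraries where they do the work, as an engineer would, in place of code of your own. Each camera call takes 0.05 s, during which the arm holds its last target. There are 200 camera calls.

## Working session

There is one attempt and no reset: what is moved stays moved. The work goes in short steps, Python scripts to look and compute and a tool call to move; the robot and the scene stay as the last step left them, time stands still between calls to the robot, and variables do not carry over. Pictures are saved under pics/ and viewed, about 8 in all and at most 12, crops included, and the job is handed in when it is done.

Besides the shell and the picture viewer there is one more tool, called after "Call:" in YAML: its name, and indented under it one key for each argument. carry_out: Moves the arm, as the interface text tells. Its arguments: {"type":"object","properties":{"offset":{"type":"array"},"delta_rot":{"type":"array"},"fingers":{"type":"number"},"newtons":{"type":"number"}},"required":["offset","delta_rot"]}

```bash
mkdir -p pics
cat > h.py <<'E'
from workcell import *
import numpy as np, cv2
from scipy.spatial.transform import Rotation as Ro
def cal(n):
    c=get_calibration(n); K=np.array([[c['fx'],0,c['cx']],[0,c['fy'],c['cy']],[0,0,1.]]); d=np.array(c['distortion'],float)
    if 'R' in c: R=np.array(c['R']);t=np.array(c['t']).ravel()
    else:
        s=read_state(); M=np.array(c['mount']); Rt=Ro.from_rotvec(s['tcp_rot']).as_matrix()
        A=Rt@M[:3,:3]; p=Rt@M[:3,3]+np.array(s['tool_pos']); R=A.T; t=-R@p
    return K,d,R,t
def plane(C,uv,z):
    K,d,R,t=C; uv=np.array(uv,float).reshape(-1,1,2)
    n=cv2.undistortPoints(uv,K,d).reshape(-1,2); r=np.c_[n,np.ones(len(n))]@R; o=-R.T@t
    return o+r*((z-o[2])/r[:,2])[:,None]
def cloud(C,depth):
    K,d,R,t=C; v,u=np.nonzero(depth>0); n=cv2.undistortPoints(np.c_[u,v].astype(float).reshape(-1,1,2),K,d).reshape(-1,2)
    z=depth[v,u]; P=(np.c_[n,np.ones(len(n))]*z[:,None]-t)@R
    out=np.full(depth.shape+(3,),np.nan); out[v,u]=P; return out
E
cat > a.py <<'E'
from h import *
for n in ['scene','top']:
    C=cal(n); im,dp=read_camera(n); np.savez('pics/%s0.npz'%n,im=im,dp=dp); cv2.imwrite('pics/%s0.png'%n,im[:,:,::-1]); print(n,-C[2].T@C[3],C[2][2],(dp>0).mean())
s=read_state();print(s)
E
python3 a.py
```

```text
scene [-0.26249033  0.61883334  0.73022446] [ 0.75236035 -0.42694412 -0.50166983] 0.9962369791666666
top [0.39999483 0.17132272 1.16399218] [ 0.15982508 -0.01745876 -0.98699095] 0.9959798177083333
{'time': 0.1, 'q': array([-1.14490829e+00,  2.64689930e-01,  1.60525456e+00, -5.94856277e-06,
        1.27373269e+00, -3.69075362e-02]), 'joint_vel': array([ 1.70481200e-03, -3.48059031e-03, -2.84852199e-03,  6.51046514e-05,
       -1.09503962e-03,  5.17187416e-05]), 'joint_torque': array([ 4.37740964e-04, -5.16707289e+01, -3.68590593e+01, -1.11914308e-04,
        6.27077374e-03, -3.95815562e-06]), 'tool_pos': array([ 0.30103914, -0.60332181,  0.19926921]), 'tcp_rot': array([ 0.86308228,  1.39505885, -0.86118691]), 'wrist_force': array([ 0.36709411, -0.64539398, -0.06423763]), 'torque': array([-0.0159767 , -0.00185281, -0.00579506]), 'width': 0.9943377610694397}
```

View pics/scene0.png

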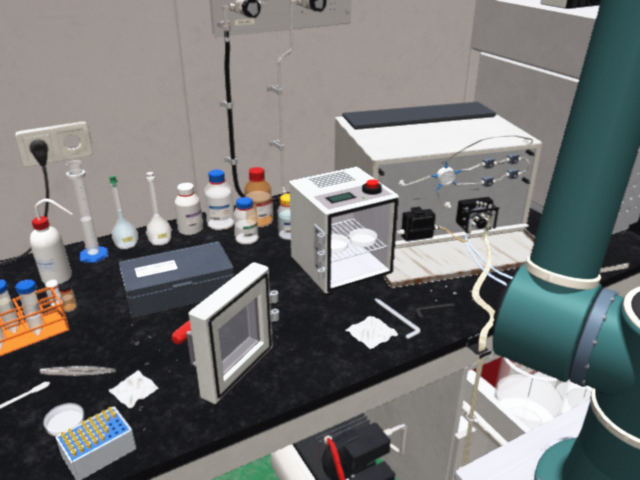

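View pics/top0.png

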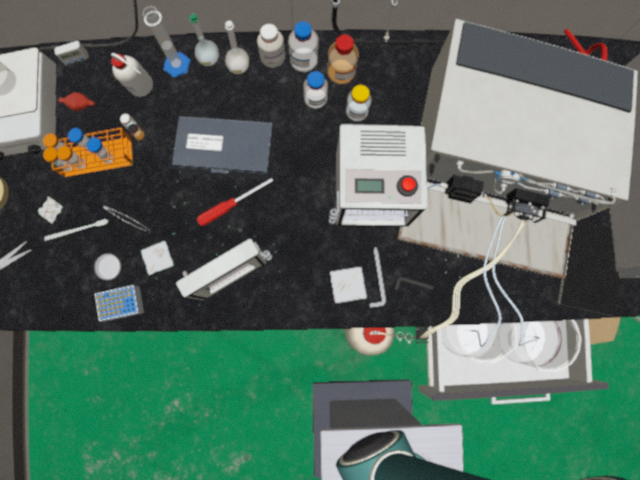

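The scene view shows the incubator (top ~(342,187), red button (372,186)) and the door at about (232,330), with its inner face toward the robot. In the top view the door's rail runs from (180,290) to (268,248), the hinge end at the right. The button is at (408,185), the screwdriver at (235,200), and the pin at (379,280).

```bash
cat > b.py <<'E'
from h import *
for n in ['top','scene']:
    C=cal(n); D=np.load(f'pics/{n}0.npz'); im,dp=D['im'],D['dp']; P=cloud(C,dp); hsv=cv2.cvtColor(im,cv2.COLOR_RGB2HSV)
    red=((hsv[...,0]<8)|(hsv[...,0]>172))&(hsv[...,1]>150)&(hsv[...,2]>90)
    m=red&(abs(P[...,2]-.215)<.03)&(P[...,0]>.4)&(abs(P[...,1])<.25)
    print(n,'button px',m.sum(),np.nanmedian(P[m],0), np.nanpercentile(P[m][:,2],[5,50,95]))
    v,u=np.nonzero(m); print(' px',u.mean(),v.mean(), plane(C,[[u.mean(),v.mean()]],np.nanpercentile(P[m][:,2],90)))
    for lab,(zl,zh) in dict(inc=(.2,.21),door=(.174,.186)).items():
        m=(P[...,2]>zl)&(P[...,2]<zh)&(im.min(2)>120)
        if lab=='door': m&=(P[...,0]<.6)
        k,L,st,_=cv2.connectedComponentsWithStats(m.astype(np.uint8))
        for i in np.argsort(-st[1:,4])[:2]+1:
            q=P[L==i]; r=cv2.minAreaRect(q[:,:2].astype(np.float32)); print(n,lab,st[i],'z',np.median(q[:,2]),'rect',r, cv2.boxPoints(r).round(4).tolist())
s=read_state(); R=Ro.from_rotvec(s['tcp_rot']).as_matrix(); print(R.round(3),s['q'][[0,5]])
E
python3 b.py
```

```text
top button px 153 [ 0.64926207 -0.01527495  0.22705401] [0.21972357 0.22705401 0.22978062]
 px 408.0065359477124 183.86928104575162 [[ 0.64882241 -0.01486139  0.22925124]]
top inc [ 339  124   88   86 6296] z 0.205875638056499 rect ((0.6920252442359924, 0.028070896863937378), (0.1723766177892685, 0.17265786230564117), 88.5128402709961) [[0.6035000085830688, -0.055799998342990875], [0.7760999798774719, -0.06030000001192093], [0.7806000113487244, 0.1120000034570694], [0.6079999804496765, 0.11649999767541885]]
top inc [566 187  20   8  40] z 0.2050721051381746 rect ((0.6398442387580872, -0.3643621802330017), (0.04255102947354317, 0.007488026283681393), 75.54118347167969) [[0.6309000253677368, -0.3840000033378601], [0.6381999850273132, -0.38589999079704285], [0.6488000154495239, -0.34470000863075256], [0.6414999961853027, -0.34279999136924744]]
top door [ 176  240   83   57 1499] z 0.17942065651217057 rect ((0.5026297569274902, 0.35607749223709106), (0.03595566749572754, 0.1705511212348938), 29.778406143188477) [[0.4447000026702881, 0.4212000072002411], [0.5293999910354614, 0.27309998869
[... 1037 characters left out ...]
1231422424316), (0.03521877899765968, 0.17099179327487946), 29.847002029418945) [[0.4424999952316284, 0.4205000102519989], [0.5275999903678894, 0.27219998836517334], [0.5582000017166138, 0.2897000014781952], [0.4731000065803528, 0.43799999356269836]]
scene door [590 388  50  60 454] z 0.18168306151376948 rect ((0.015320073813199997, 0.05584980547428131), (0.020504485815763474, 0.09309563040733337), 74.5134506225586) [[-0.03229999914765358, 0.058400001376867294], [0.05739999935030937, 0.03350000083446503], [0.06289999932050705, 0.053300000727176666], [-0.026799999177455902, 0.07819999754428864]]
[[-0.001  0.895  0.446]
 [ 0.002  0.446 -0.895]
 [-1.     0.    -0.002]] [-1.14490829 -0.03690754]
```

```bash
cat > plan.py <<'E'
from h import *
import json,sys
def Rt(az):
    a=np.deg2rad(az); x=np.array([0,0,-1.]); z=np.array([np.cos(a),np.sin(a),0]); return np.c_[x,np.cross(z,x),z]
def plan(wps,state=None):
    """wps: (x,y,z,az,rows). prints calls of 5 rows"""
    s=read_state(); R=Ro.from_rotvec(s['tcp_rot']).as_matrix(); p=np.array(s['tool_pos']); off=[];rot=[]
    for x,y,z,az,n in wps:
        p0=p.copy(); R0=R.copy(); w=Ro.from_matrix(R0.T@Rt(az)).as_rotvec(); 
        for k in range(1,n+1):
            pt=p0+(np.array([x,y,z])-p0)*k/n; Rn=R0@Ro.from_rotvec(w*k/n).as_matrix()
            o=np.round(R.T@(pt-p)*100,2); r=np.round(np.rad2deg(Ro.from_matrix(R.T@Rn).as_rotvec()),2)
            off.append((o+0).tolist()); rot.append((r+0).tolist())
            p=p+R@o/100; R=R@Ro.from_rotvec(np.deg2rad(r)).as_matrix()
    while len(off)%5: off.append([0,0,0]); rot.append([0,0,0])
    for i in range(0,len(off),5): print('O',json.dumps(off[i:i+5]),'\nR',json.dumps(rot[i:i+5]))
E
python3 -c "
from plan import *
plan([(.46,-.3,.29,-20,10),(.649,-.015,.25,29.8,10)])"
```

```text
O [[-0.9, 2.78, -2.01], [-0.91, 2.92, -1.79], [-0.9, 3.04, -1.56], [-0.9, 3.16, -1.33], [-0.91, 3.25, -1.08]] 
R [[-4.35, -0.01, 0.0], [-4.35, -0.01, -0.01], [-4.35, -0.01, 0.0], [-4.34, -0.01, -0.01], [-4.35, -0.02, -0.01]]
O [[-0.91, 3.32, -0.83], [-0.9, 3.38, -0.58], [-0.91, 3.41, -0.33], [-0.9, 3.42, -0.06], [-0.91, 3.42, 0.2]] 
R [[-4.35, -0.01, 0.0], [-4.35, -0.01, 0.0], [-4.35, -0.01, -0.01], [-4.35, -0.01, 0.0], [-4.34, -0.01, -0.01]]
O [[0.4, 3.32, 0.8], [0.4, 3.25, 1.09], [0.4, 3.13, 1.36], [0.4, 3.01, 1.63], [0.4, 2.85, 1.89]] 
R [[-4.98, 0.0, 0.0], [-4.98, 0.0, 0.0], [-4.98, 0.0, 0.0], [-4.98, 0.0, 0.0], [-4.98, 0.0, 0.0]]
O [[0.4, 2.68, 2.13], [0.4, 2.48, 2.35], [0.4, 2.28, 2.55], [0.4, 2.03, 2.75], [0.4, 1.8, 2.91]] 
R [[-4.98, 0.0, 0.0], [-4.98, 0.0, 0.0], [-4.98, 0.0, 0.0], [-4.98, 0.0, 0.0], [-4.98, 0.0, 0.0]]
```

Call:
carry_out:
  offset:
    - [-0.9,2.78,-2.0]
    - [-0.9,2.92,-1.8]
    - [-0.9,3.04,-1.56]
    - [-0.9,3.16,-1.33]
    - [-0.9,3.25,-1.08]
  delta_rot:
    - [-4.35,0,0]
    - [-4.35,0,0]
    - [-4.35,0,0]
    - [-4.35,0,0]
    - [-4.35,0,0]
  fingers: -1

```text
time: 0.52
tool_pos: [0.3809, -0.4505, 0.2451]
tcp_rot: [0.568, 1.496, -0.567]
wrist_force: [0.4, -0.3, 1.0]
width: 0.296
```

Call:
carry_out:
  offset:
    - [-0.9,3.32,-0.83]
    - [-0.9,3.38,-0.58]
    - [-0.9,3.41,-0.33]
    - [-0.9,3.42,-0.06]
    - [-0.9,3.42,0.2]
  delta_rot:
    - [-4.35,0,0]
    - [-4.35,0,0]
    - [-4.35,0,0]
    - [-4.35,0,0]
    - [-4.35,0,0]

```text
time: 0.93
tool_pos: [0.4604, -0.2988, 0.2904]
tcp_rot: [0.271, 1.554, -0.271]
wrist_force: [0.5, -0.3, -0.4]
width: 0.001
```

Call:
carry_out:
  offset:
    - [0.4,3.32,0.8]
    - [0.4,3.25,1.1]
    - [0.4,3.13,1.36]
    - [0.4,3.0,1.63]
    - [0.4,2.85,1.9]
  delta_rot:
    - [-5,0,0]
    - [-5,0,0]
    - [-5,0,0]
    - [-5,0,0]
    - [-5,0,0]

```text
time: 1.35
tool_pos: [0.5551, -0.1564, 0.2699]
tcp_rot: [-0.072, 1.57, 0.072]
wrist_force: [1.2, 0.1, 0.4]
width: -0.002
```

Call:
carry_out:
  offset:
    - [0.4,2.68,2.13]
    - [0.4,2.48,2.35]
    - [0.4,2.28,2.55]
    - [0.4,2.03,2.75]
    - [0.4,1.8,2.9]
  delta_rot:
    - [-5,0,0]
    - [-5,0,0]
    - [-5,0,0]
    - [-5,0,0]
    - [-5,0,0]

```text
time: 1.77
tool_pos: [0.6491, -0.0137, 0.2496]
tcp_rot: [-0.414, 1.532, 0.414]
wrist_force: [0.0, -0.6, 0.9]
width: 0.005
```

```bash
python3 -c "
from plan import *
C=cal('wrist');im,dp=read_camera('wrist');cv2.imwrite('pics/w1.png',im[:,:,::-1]);np.savez('pics/w1.npz',im=im,dp=dp)
s=read_state();print(s['time'],s['tool_pos'],s['wrist_force'],s['width'],s['q'])
P=cloud(C,dp);hsv=cv2.cvtColor(im,cv2.COLOR_RGB2HSV)
m=((hsv[...,0]<8)|(hsv[...,0]>172))&(hsv[...,1]>150)&(hsv[...,2]>90)&(P[...,2]>.2)
v,u=np.nonzero(m);print(m.sum(),u.min(),u.max(),v.min(),v.max(),np.nanpercentile(P[m],[2,50,98],axis=0))
plan([(.649,-.015,.25,29.8,5)])"
```

```text
1.8167 [ 0.65160292 -0.00800355  0.24815854] [ 3.68571743  2.44887701 -0.81246032] -0.004349334143341308 [-0.05335217  0.19543146  1.59984285  0.00502916  1.34633501 -0.58982967]
1443 293 337 234 275 [[ 0.63849127 -0.0247061   0.2257949 ]
 [ 0.64888773 -0.01309995  0.22868914]
 [ 0.66094192 -0.00256437  0.23019347]]
O [[-0.04, -0.09, -0.12], [-0.03, -0.1, -0.11], [-0.04, -0.09, -0.12], [-0.04, -0.1, -0.11], [-0.04, -0.09, -0.12]] 
R [[0.17, 0.03, -0.05], [0.18, 0.03, -0.04], [0.17, 0.03, -0.05], [0.18, 0.03, -0.05], [0.17, 0.03, -0.05]]
```

Call:
carry_out:
  offset:
    - [0.8,0,0]
    - [0.7,0,0]
    - [0.5,0,0]
    - [0.4,0,0]
    - [0.4,0,0]
  delta_rot:
    - [0,0,0]
    - [0,0,0]
    - [0,0,0]
    - [0,0,0]
    - [0,0,0]

```text
time: 2.23
tool_pos: [0.648, -0.0165, 0.2218]
tcp_rot: [-0.409, 1.533, 0.409]
wrist_force: [-0.0, -0.1, 0.8]
width: -0.0
```

Call:
carry_out:
  offset:
    - [0,0,0]
    - [0,0,0]
    - [0,0,0]
    - [0,0,0]
    - [0,0,0]
  delta_rot:
    - [0,0,0]
    - [0,0,0]
    - [0,0,0]
    - [0,0,0]
    - [0,0,0]

```text
time: 2.65
tool_pos: [0.649, -0.0155, 0.2231]
tcp_rot: [-0.411, 1.531, 0.41]
wrist_force: [-0.0, -0.2, -0.2]
width: 0.0
```

Call:
carry_out:
  offset:
    - [0.1,0,0]
    - [0.1,0,0]
    - [0.1,0,0]
    - [0,0,0]
    - [0,0,0]
  delta_rot:
    - [0,0,0]
    - [0,0,0]
    - [0,0,0]
    - [0,0,0]
    - [0,0,0]

```text
time: 3.07
tool_pos: [0.6486, -0.0153, 0.2193]
tcp_rot: [-0.411, 1.532, 0.411]
wrist_force: [-0.4, -0.5, 0.7]
width: -0.0
```

```bash
python3 -c "
from plan import *
im,dp=read_camera('scene');cv2.imwrite('pics/s2.png',cv2.resize(im[140:260,300:440,::-1],None,fx=5,fy=5))
s=read_state();print(s['time'],s['tool_pos'],s['wrist_force'])"
```

```text
3.1167 [ 0.64871417 -0.01531746  0.21933328] [0.04533965 0.034279   0.23128213]
```

View pics/s2.png

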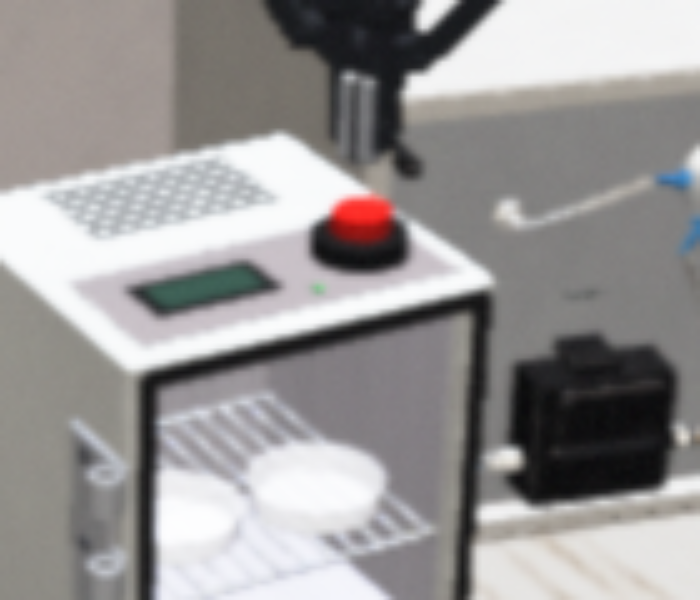

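The crop shows the fingertips ending around (365,170), apparently behind or above the button at (362,220) and not on it. I'll project the reported TCP into the same picture to check.

```bash
python3 -c "
from plan import *
for n in ['scene','top']:
  K,d,R,t=cal(n)
  s=read_state();p=np.array(s['tool_pos'])
  X=np.array([p,[.649,-.0135,.229]]);print(n,cv2.projectPoints(X,cv2.Rodrigues(R)[0],t,K,d)[0].reshape(-1,2))
  im,dp=read_camera(n);P=cloud((K,d,R,t),dp);np.savez(f'pics/{n}3.npz',im=im,dp=dp)
  m=(abs(P[...,0]-p[0])<.06)&(abs(P[...,1]-p[1])<.06)&(P[...,2]>.232)&(P[...,2]<.30)
  q=P[m];
  for z in (.235,.245,.255,.265,.28): 
    k=abs(q[:,2]-z)<.005
    if k.sum(): print(z,k.sum(),np.median(q[k],0),q[k].min(0),q[k].max(0))
  cv2.imwrite('pics/%s3.png'%n,im[:,:,::-1])
im,dp=read_camera('wrist');cv2.imwrite('pics/w3.png',im[:,:,::-1])
a=cv2.imread('pics/top3.png')[130:230,350:470];cv2.imwrite('pics/c3.png',np.hstack([cv2.resize(a,(384,320)),cv2.resize(cv2.imread('pics/w3.png'),(416,320))]))
"
```

```text
scene [[371.14275196 185.39739264]
 [370.52434346 181.20003576]]
0.255 35 [ 0.64145246 -0.00920564  0.25707902] [ 0.63535852 -0.02630353  0.25083839] [ 0.6573054  -0.00304721  0.259601  ]
0.265 68 [ 0.64020347 -0.00983807  0.2650062 ] [ 0.63097568 -0.02937821  0.2603305 ] [ 0.65751389 -0.00187154  0.26990441]
0.28 72 [ 0.63983204 -0.01076303  0.27973218] [ 0.63257517 -0.02921537  0.27509413] [ 0.65773281 -0.00281728  0.28486204]
top [[407.31938471 185.23770564]
 [407.27064444 183.82232576]]
0.245 1 [ 0.64108834 -0.01436764  0.24996386] [ 0.64108834 -0.01436764  0.24996386] [ 0.64108834 -0.01436764  0.24996386]
0.255 11 [ 0.64231405 -0.00695442  0.25800827] [ 0.63492733 -0.01610304  0.25278707] [ 0.65514553 -0.00289048  0.25999832]
0.265 28 [ 0.64078971 -0.00813138  0.26517492] [ 0.63510496 -0.02016585  0.2602945 ] [ 0.65726571 -0.00263407  0.26958847]
0.28 20 [ 0.6426169  -0.00642457  0.27841013] [ 0.63363478 -0.01730929  0.27521208] [ 0.64884145 -0.00223698  0.28486172]
```

View pics/c3.png

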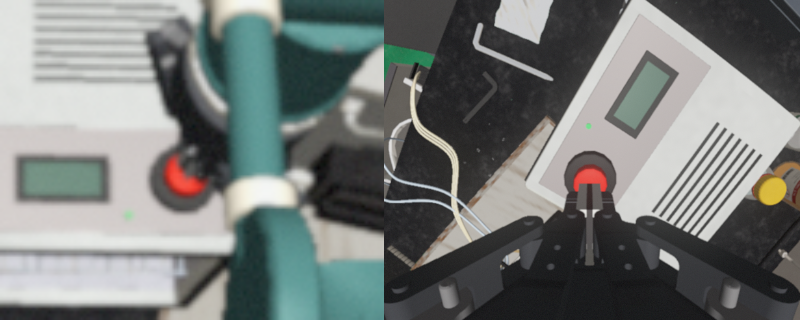

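The fingers stop about 30 mm above the reported TCP in the pictures: red is still fully visible at (362,220) of the crop, and the force is about zero. I'll measure where the tips really are in the wrist depth before going lower.

```bash
python3 -c "
from plan import *
C=cal('wrist');s=read_state();im,dp=read_camera('wrist');P=cloud(C,dp)
T=(P-np.array(s['tool_pos']))@Ro.from_rotvec(s['tcp_rot']).as_matrix()
for r in range(236,330,6): print(r,im[r,320],dp[r,320].round(4),(T[r,320]*1000).round(1), P[r,320].round(3))
print(s['tool_pos'],get_calibration('wrist')['mount'])
"
```

```text
236 [97 90 89] 0.1824 [ 1.3 17.6  2.9] [0.642 0.001 0.218]
242 [97 90 90] 0.1822 [ 0.3 14.8  2.9] [ 0.644 -0.001  0.219]
248 [117  50  49] 0.1807 [-1.9 12.3  2.9] [ 0.645 -0.003  0.221]
254 [230  86  77] 0.1744 [-8.6 11.5  2.8] [ 0.645 -0.004  0.228]
260 [233  91  83] 0.1746 [-9.2  8.7  2.8] [ 0.647 -0.006  0.229]
266 [233  85  76] 0.1736 [-10.9   6.3   2.8] [ 0.648 -0.008  0.23 ]
272 [234  82  72] 0.1759 [-9.5  2.7  2.8] [ 0.65  -0.012  0.229]
278 [92 84 81] 0.1463 [-37.8  11.2   2.5] [ 0.645 -0.004  0.257]
284 [84 75 74] 0.1395 [-44.8  11.6   2.4] [ 0.645 -0.004  0.264]
290 [75 66 63] 0.1337 [-50.7  11.8   2.3] [ 0.645 -0.004  0.27 ]
296 [74 66 65] 0.1288 [-55.9  11.8   2.3] [ 0.645 -0.004  0.275]
302 [65 57 55] 0.1239 [-60.9  12.    2.2] [ 0.645 -0.004  0.28 ]
308 [60 52 48] 0.1206 [-64.4  11.5   2.2] [ 0.645 -0.004  0.284]
314 [105 100  99] 0.1163 [-68.8  11.6   2.1] [ 0.645 -0.004  0.288]
320 [144 139 138] 0.1158 [-69.8  10.    2.1] [ 0.646 -0.006  0.289]
326 [99 94 92] 0.1171 [-69.1   7.6   2.1] [ 0.647 -0.008  0.289]
[ 0.64877646 -0.01534541  0.21950856] [[-3.35367403e-04 -2.61806761e-01  9.65120255e-01 -1.74301808e-01]
 [-5.77789889e-04 -9.65120098e-01 -2.61806919e-01  6.70270508e-02]
 [ 9.99999777e-01 -6.45438232e-04  1.72400522e-04  7.91506405e-04]
 [ 0.00000000e+00  0.00000000e+00  0.00000000e+00  1.00000000e+00]]
```

The wrist depth puts the real finger tips about 35 mm behind the reported TCP (tool x ≈ -35), which disagrees with the description. I'll use the measured value: contact should come about 25 mm lower.

Call:
carry_out:
  offset:
    - [0.6,0,0]
    - [0.6,0,0]
    - [0.6,0,0]
    - [0.4,0,0]
    - [0.4,0,0]
  delta_rot:
    - [0,0,0]
    - [0,0,0]
    - [0,0,0]
    - [0,0,0]
    - [0,0,0]

```text
time: 3.73
tool_pos: [0.6482, -0.0153, 0.1927]
tcp_rot: [-0.41, 1.533, 0.411]
wrist_force: [-1.5, 0.6, 3.3]
width: 0.001
```

Call:
carry_out:
  offset:
    - [0,0,0]
    - [0,0,0]
    - [0,0,0]
    - [0,0,0]
    - [0,0,0]
  delta_rot:
    - [0,0,0]
    - [0,0,0]
    - [0,0,0]
    - [0,0,0]
    - [0,0,0]

```text
time: 4.15
tool_pos: [0.6488, -0.0154, 0.1939]
tcp_rot: [-0.411, 1.531, 0.41]
wrist_force: [-2.0, 0.4, 3.4]
width: 0.003
```

Call:
carry_out:
  offset:
    - [0.1,0,0]
    - [0.1,0,0]
    - [0,0,0]
    - [0,0,0]
    - [0,0,0]
  delta_rot:
    - [0,0,0]
    - [0,0,0]
    - [0,0,0]
    - [0,0,0]
    - [0,0,0]

```text
time: 4.57
tool_pos: [0.6489, -0.0154, 0.1917]
tcp_rot: [-0.411, 1.531, 0.41]
wrist_force: [-2.0, -0.8, 4.8]
width: 0.0
```

Call:
carry_out:
  offset:
    - [0.1,0,0]
    - [0.1,0,0]
    - [0,0,0]
    - [0,0,0]
    - [0,0,0]
  delta_rot:
    - [0,0,0]
    - [0,0,0]
    - [0,0,0]
    - [0,0,0]
    - [0,0,0]

```text
time: 4.98
tool_pos: [0.649, -0.0154, 0.1911]
tcp_rot: [-0.411, 1.53, 0.41]
wrist_force: [-5.0, 0.8, 10.2]
width: -0.005
```

The force jumped to about 10 N while the TCP stopped at 0.191, so the button has bottomed; the tip offset is about 32 mm. Now I'll release and go to the door.

```bash
python3 -c "
from plan import *
plan([(.649,-.0154,.25,29.8,5),(.5015,.3556,.19,29.8,15)])"
```

```text
O [[-1.18, 0.0, 0.0], [-1.17, 0.0, 0.0], [-1.18, 0.0, 0.0], [-1.18, -0.01, 0.0], [-1.18, 0.0, 0.0]] 
R [[0.04, 0.01, 0.01], [0.05, 0.01, 0.0], [0.04, 0.01, 0.01], [0.04, 0.01, 0.01], [0.05, 0.01, 0.01]]
O [[0.4, 2.64, 0.38], [0.4, 2.63, 0.37], [0.4, 2.64, 0.38], [0.4, 2.63, 0.37], [0.4, 2.64, 0.38]] 
R [[0.0, 0.0, 0.0], [0.0, 0.0, 0.0], [0.0, 0.0, 0.0], [0.0, 0.0, 0.0], [0.0, 0.0, 0.0]]
O [[0.4, 2.63, 0.37], [0.4, 2.64, 0.38], [0.4, 2.63, 0.38], [0.4, 2.64, 0.37], [0.4, 2.63, 0.38]] 
R [[0.0, 0.0, 0.0], [0.0, 0.0, 0.0], [0.0, 0.0, 0.0], [0.0, 0.0, 0.0], [0.0, 0.0, 0.0]]
O [[0.41, 2.64, 0.37], [0.4, 2.63, 0.38], [0.4, 2.64, 0.38], [0.4, 2.63, 0.37], [0.4, 2.64, 0.38]] 
R [[0.0, 0.0, 0.0], [0.0, 0.0, 0.0], [0.0, 0.0, 0.0], [0.0, 0.0, 0.0], [0.0, 0.0, 0.0]]
```

Call:
carry_out:
  offset:
    - [-1.18,0,0]
    - [-1.18,0,0]
    - [-1.18,0,0]
    - [-1.18,0,0]
    - [-1.18,0,0]
  delta_rot:
    - [0,0,0]
    - [0,0,0]
    - [0,0,0]
    - [0,0,0]
    - [0,0,0]

```text
time: 5.4
tool_pos: [0.649, -0.0154, 0.2497]
tcp_rot: [-0.411, 1.531, 0.41]
wrist_force: [0.7, -0.6, -0.3]
width: -0.003
```

Call:
carry_out:
  offset:
    - [0.4,2.64,0.38]
    - [0.4,2.64,0.38]
    - [0.4,2.64,0.38]
    - [0.4,2.64,0.38]
    - [0.4,2.64,0.38]
  delta_rot:
    - [0,0,0]
    - [0,0,0]
    - [0,0,0]
    - [0,0,0]
    - [0,0,0]
  fingers: 1

```text
time: 5.82
tool_pos: [0.599, 0.1094, 0.2293]
tcp_rot: [-0.41, 1.531, 0.41]
wrist_force: [0.4, 0.6, 0.1]
width: 0.703
```

Call:
carry_out:
  offset:
    - [0.4,2.64,0.38]
    - [0.4,2.64,0.38]
    - [0.4,2.64,0.38]
    - [0.4,2.64,0.38]
    - [0.4,2.64,0.38]
  delta_rot:
    - [0,0,0]
    - [0,0,0]
    - [0,0,0]
    - [0,0,0]
    - [0,0,0]

```text
time: 6.23
tool_pos: [0.5493, 0.2335, 0.2093]
tcp_rot: [-0.41, 1.531, 0.411]
wrist_force: [0.6, 0.4, 0.2]
width: 0.998
```

Call:
carry_out:
  offset:
    - [0.4,2.64,0.38]
    - [0.4,2.64,0.38]
    - [0.4,2.64,0.38]
    - [0.4,2.64,0.38]
    - [0.4,2.64,0.38]
  delta_rot:
    - [0,0,0]
    - [0,0,0]
    - [0,0,0]
    - [0,0,0]
    - [0,0,0]

```text
time: 6.65
tool_pos: [0.4997, 0.3574, 0.1892]
tcp_rot: [-0.41, 1.531, 0.411]
wrist_force: [0.9, -0.1, -0.3]
width: 1.002
```

Call:
carry_out:
  offset:
    - [0,0,0]
    - [0,0,0]
    - [0,0,0]
    - [0,0,0]
    - [0,0,0]
  delta_rot:
    - [0,0,0]
    - [0,0,0]
    - [0,0,0]
    - [0,0,0]
    - [0,0,0]

```text
time: 7.07
tool_pos: [0.5008, 0.3551, 0.189]
tcp_rot: [-0.41, 1.531, 0.409]
wrist_force: [-0.5, -0.5, -0.6]
width: 1.002
```

```bash
python3 -c "
from plan import *
C=cal('wrist');s=read_state();im,dp=read_camera('wrist');P=cloud(C,dp);cv2.imwrite('pics/w4.png',im[:,:,::-1])
print(s['time'],s['tool_pos'],s['tcp_rot'],s['wrist_force'],s['width'])
m=(P[...,2]>.172)&(P[...,2]<.188)&(im.min(2)>100)
k,L,st,_=cv2.connectedComponentsWithStats(m.astype(np.uint8));i=np.argmax(st[1:,4])+1
q=P[L==i];print(st[i],np.median(q[:,2]));r=cv2.minAreaRect(q[:,:2].astype(np.float32));print(r,cv2.boxPoints(r))
T=(q-np.array(s['tool_pos']))@Ro.from_rotvec(s['tcp_rot']).as_matrix();print(np.percentile(T,[0.5,50,99.5],axis=0)*1000)
im,dp=read_camera('scene');a=im[140:240,320:420,::-1];b=cv2.imread('pics/w4.png');cv2.imwrite('pics/c4.png',np.hstack([cv2.resize(a,(240,420)),cv2.resize(b,(560,420))]))
"
```

```text
7.0667 [0.50077049 0.35513867 0.18900416] [-0.40950996  1.53103561  0.40941866] [-0.47028734 -0.52469106 -0.57430328] 1.0016530432079542
[  284    92    71   303 19261] 0.1807145151988834
((0.5017940998077393, 0.3573459982872009), (0.034536316990852356, 0.16989901661872864), 29.86747932434082) [[0.44451502 0.42241302]
 [0.52912396 0.27508005]
 [0.5590732  0.29227898]
 [0.47446424 0.43961194]]
[[  6.54994848 -80.566047   -14.71182879]
 [  8.28957387  16.24399747   1.99525163]
 [ 12.23236227  85.55511562  18.8715316 ]]
```

View pics/c4.png

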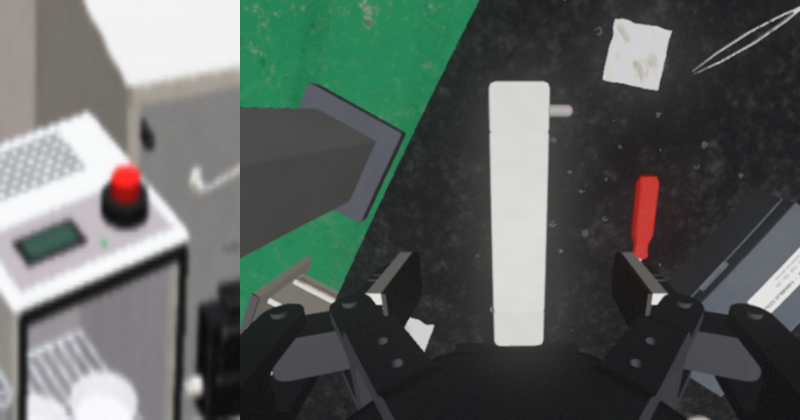

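The crop shows the button fully up again (125,180). In the wrist view the door's top rail is centred between the open pads (x 490–548), with the handle stub at the upper right. Descending and gripping.

Call:
carry_out:
  offset:
    - [1.5,0.1,0.15]
    - [2.0,0,0]
    - [2.0,0,0]
    - [1.6,0,0]
    - [1.1,0,0]
  delta_rot:
    - [0,0,0]
    - [0,0,0]
    - [0,0,0]
    - [0,0,0]
    - [0,0,0]

```text
time: 7.58
tool_pos: [0.5002, 0.3564, 0.1046]
tcp_rot: [-0.411, 1.534, 0.409]
wrist_force: [-1.1, -0.7, -0.3]
width: 1.0
```

Call:
carry_out:
  offset:
    - [0,0,0]
    - [0,0,0]
    - [0,0,0]
    - [0,0,0]
    - [0,0,0]
  delta_rot:
    - [0,0,0]
    - [0,0,0]
    - [0,0,0]
    - [0,0,0]
    - [0,0,0]
  fingers: -1
  newtons: 70

```text
time: 8.0
tool_pos: [0.5017, 0.3583, 0.1083]
tcp_rot: [-0.41, 1.529, 0.411]
wrist_force: [-0.1, -0.8, 3.8]
width: 0.39
```

Call:
carry_out:
  offset:
    - [0,0,0]
    - [0,0,0]
    - [0,0,0]
    - [0,0,0]
    - [0,0,0]
  delta_rot:
    - [0,0,0]
    - [0,0,0]
    - [0,0,0]
    - [0,0,0]
    - [0,0,0]

```text
time: 8.42
tool_pos: [0.5017, 0.3583, 0.1084]
tcp_rot: [-0.41, 1.529, 0.411]
wrist_force: [-2.1, -0.6, 5.9]
width: 0.389
```

Call:
carry_out:
  offset:
    - [-0.6,0,0]
    - [-1.2,0,0]
    - [-1.5,0,0]
    - [-1.7,0,0]
    - [-1.5,0,0]
  delta_rot:
    - [0,0,0]
    - [0,0,0]
    - [0,0,0]
    - [0,0,0]
    - [0,0,0]

```text
time: 8.83
tool_pos: [0.5001, 0.3573, 0.1717]
tcp_rot: [-0.411, 1.533, 0.41]
wrist_force: [0.5, 0.5, -5.7]
width: 0.388
```

Call:
carry_out:
  offset:
    - [0,0,0]
    - [0,0,0]
    - [0,0,0]
    - [0,0,0]
    - [0,0,0]
  delta_rot:
    - [0,0,0]
    - [0,0,0]
    - [0,0,0]
    - [0,0,0]
    - [0,0,0]

```text
time: 9.25
tool_pos: [0.4998, 0.357, 0.1696]
tcp_rot: [-0.412, 1.535, 0.41]
wrist_force: [0.8, -0.5, -5.6]
width: 0.39
```

```bash
cat > hand.py <<'E'
from plan import *
s=read_state();p=np.array(s['tool_pos']);R=Ro.from_rotvec(s['tcp_rot']).as_matrix();print(s['time'],p,s['wrist_force'],s['width'],R[:,0])
for n in ['wrist','top','scene']:
    C=cal(n);im,dp=read_camera(n);P=cloud(C,dp);T=(P-p)@R;cv2.imwrite(f'pics/h_{n}.png',im[:,:,::-1])
    m=(T[...,0]>-.095)&(T[...,0]<-.055)&(abs(T[...,2])<.03)&(abs(T[...,1])<.1)&(im.min(2)>110)
    k,L,st,_=cv2.connectedComponentsWithStats(m.astype(np.uint8));i=np.argmax(st[1:,4])+1
    q=T[L==i];zt=np.median(q[:,0]);q=q[abs(q[:,0]-zt)<.006];r=cv2.minAreaRect(q[:,1:].astype(np.float32));print(n,st[i],'x_top',zt,'slope',np.linalg.lstsq(np.c_[q[:,1:],np.ones(len(q))],q[:,0],rcond=None)[0],'rect yz',r)
E
python3 hand.py
```

```text
9.25 [0.49977483 0.35698732 0.16964882] [ 0.82825394 -0.45830878 -5.57625135] 0.3902148392522092 [-0.00268067 -0.00170365 -0.99999496]
wrist [  254    69   125   329 36655] x_top -0.07240137933315653 slope [ 0.00160572  0.00556087 -0.07236986] rect yz ((0.03299083560705185, 0.0007713735103607178), (0.10216442495584488, 0.03433150053024292), 0.1089189425110817)
top [222 235  34  29 527] x_top -0.07109208101914595 slope [-0.0031774  -0.01508782 -0.071293  ] rect yz ((-0.06102825701236725, -0.0002672318369150162), (0.05258428677916527, 0.03464636206626892), 0.16068807244300842)
scene [185 249  51  46 973] x_top -0.07211095229181917 slope [ 0.00979761 -0.03280017 -0.07243439] rect yz ((0.03235775977373123, 0.0009480342268943787), (0.10179178416728973, 0.04599889740347862), 3.0510783195495605)
```

Door held and clear, weight about 5.6 N, upright relative to the tool. Now I'll measure both hinges in the scene camera.

```bash
python3 -c "
import cv2,numpy as np
a=cv2.imread('pics/scene0.png')[205:295,300:350];b=cv2.imread('pics/h_scene.png');print(b.shape)
b=b[220:340,245:305]
cv2.imwrite('pics/c5.png',np.hstack([cv2.resize(a,(330,594),interpolation=cv2.INTER_CUBIC),cv2.resize(b,(297,594),interpolation=cv2.INTER_CUBIC)]))"
```

```text
(480, 640, 3)
```

View pics/c5.png

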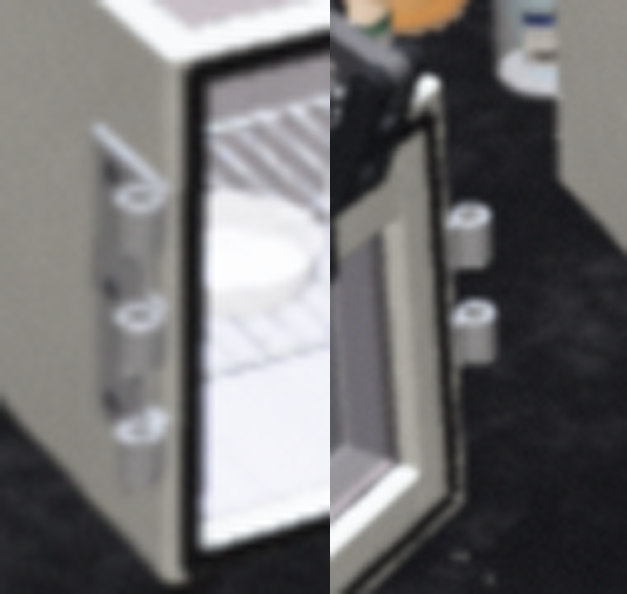

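The left crop shows the cabinet's knuckle rings at (139,195), (139,315) and (139,430); the right one shows the door's rings at (470,214) and (474,312).

```bash
python3 -c "
from plan import *
C=cal('scene');g=lambda x,y,s,x0,y0:[(x+.5)/s-.5+x0,(y+.5)/s-.5+y0]
for y,z in((195,.161),(315,.120),(430,.079)): print('cab',plane(C,[g(139,y,6.6,300,205)],z))
s=read_state();p=np.array(s['tool_pos']);R=Ro.from_rotvec(s['tcp_rot']).as_matrix()
for x,y,h in((140,214,.0295),(144,312,-.0115)):
  q=plane(C,[g(x,y,4.95,245,220)],.1518+h)[0]; print('door',q,(q-p)@R)
for n in ['scene','top']:
  C=cal(n);D=np.load(f'pics/{n}0.npz');P=cloud(C,D['dp'])
  m=(P[...,2]>.07)&(P[...,2]<.165)&(P[...,0]<.65)&(P[...,0]>.57)&(P[...,1]>.115)&(P[...,1]<.15)
  print(n,m.sum(),np.percentile(P[m],[2,50,98],axis=0) if m.any() else '')
  # cabinet top plane edges from colour-independent depth
  m=(abs(P[...,2]-.206)<.006)&(P[...,0]>.58)&(P[...,0]<.8)&(P[...,1]>-.08)&(P[...,1]<.13)
  q=P[m]
  for nm,a,b,sel in(('+y side',0,1,(.62,.77)),('front',1,0,(-.04,.10))):
    e=[]
    for lo in np.arange(sel[0],sel[1],.01):
      k=(q[:,a]>=lo)&(q[:,a]<lo+.01)
      if k.sum()>3:e.append((lo+.005,q[k,b].max() if b==1 else q[k,b].min()))
    e=np.array(e);print(n,nm,np.polyfit(e[:,0],e[:,1],1),np.median(e[:,1]))
s=read_state();print(s['time'])
"
```

```text
cab [[0.61314019 0.12332184 0.161     ]]
cab [[0.61253604 0.12363444 0.12      ]]
cab [[0.6124123  0.12367544 0.079     ]]
door [0.53466984 0.26265667 0.1813    ] [-0.01075432 -0.09919754 -0.01769088]
door [0.53434479 0.26304155 0.1403    ] [ 0.03024574 -0.09869892 -0.01771504]
scene 375 [[0.60249721 0.1151684  0.07177938]
 [0.61478824 0.11874023 0.11825701]
 [0.64862778 0.1315137  0.16246306]]
scene +y side [-0.03788578  0.13846291] 0.11200279214274604
scene front [0.03524707 0.60252486] 0.603923217246578
top 150 [[0.60492571 0.11534718 0.07517141]
 [0.61476481 0.11920661 0.14549473]
 [0.64673808 0.13059858 0.1626928 ]]
top +y side [-0.03985813  0.14033188] 0.11206802416256267
top front [0.02353628 0.60562899] 0.6062378295855098
9.4
```

```bash
python3 -c "
from plan import *
plan([(.5,.34,.36,40,6),(.62,.05,.365,75,14)])"
```

```text
O [[-3.16, -0.25, -0.16], [-3.16, -0.24, -0.16], [-3.15, -0.24, -0.16], [-3.16, -0.23, -0.18], [-3.16, -0.23, -0.18]] 
R [[-1.66, -0.02, 0.0], [-1.67, -0.01, 0.0], [-1.66, -0.02, 0.0], [-1.67, -0.01, 0.0], [-1.66, -0.02, 0.0]]
O [[-3.16, -0.23, -0.18], [-0.04, -2.14, -0.67], [-0.03, -2.1, -0.77], [-0.04, -2.07, -0.86], [-0.03, -2.04, -0.95]] 
R [[-1.66, -0.01, 0.0], [-2.5, 0.0, 0.0], [-2.5, 0.0, 0.0], [-2.5, 0.0, 0.0], [-2.5, 0.0, 0.0]]
O [[-0.04, -1.98, -1.03], [-0.03, -1.94, -1.13], [-0.04, -1.89, -1.2], [-0.04, -1.84, -1.29], [-0.03, -1.78, -1.36]] 
R [[-2.5, 0.0, 0.0], [-2.5, 0.0, 0.0], [-2.5, 0.0, 0.0], [-2.5, 0.0, 0.0], [-2.5, 0.0, 0.0]]
O [[-0.04, -1.71, -1.45], [-0.03, -1.66, -1.51], [-0.04, -1.58, -1.59], [-0.03, -1.52, -1.65], [-0.04, -1.44, -1.72]] 
R [[-2.5, 0.0, 0.0], [-2.5, 0.0, 0.0], [-2.5, 0.0, 0.0], [-2.5, 0.0, 0.0], [-2.5, 0.0, 0.0]]
```

Call:
carry_out:
  offset:
    - [-2,-0.25,-0.16]
    - [-3.16,-0.24,-0.16]
    - [-3.6,-0.24,-0.16]
    - [-3.6,-0.23,-0.18]
    - [-3.6,-0.23,-0.18]
  delta_rot:
    - [-1.66,0,0]
    - [-1.66,0,0]
    - [-1.66,0,0]
    - [-1.66,0,0]
    - [-1.66,0,0]

```text
time: 9.82
tool_pos: [0.4999, 0.3427, 0.3321]
tcp_rot: [-0.525, 1.507, 0.524]
wrist_force: [0.5, 1.2, -4.4]
width: 0.39
```

Call:
carry_out:
  offset:
    - [-3.0,-0.23,-0.18]
    - [-0.04,-2.14,-0.67]
    - [-0.03,-2.1,-0.77]
    - [-0.04,-2.07,-0.86]
    - [-0.03,-2.04,-0.95]
  delta_rot:
    - [-1.66,0,0]
    - [-2.5,0,0]
    - [-2.5,0,0]
    - [-2.5,0,0]
    - [-2.5,0,0]

```text
time: 10.23
tool_pos: [0.5348, 0.2565, 0.3626]
tcp_rot: [-0.683, 1.461, 0.683]
wrist_force: [0.3, -0.2, -5.8]
width: 0.385
```

Call:
carry_out:
  offset:
    - [-0.04,-1.98,-1.03]
    - [-0.03,-1.94,-1.13]
    - [-0.04,-1.89,-1.2]
    - [-0.04,-1.84,-1.29]
    - [-0.03,-1.78,-1.36]
  delta_rot:
    - [-2.5,0,0]
    - [-2.5,0,0]
    - [-2.5,0,0]
    - [-2.5,0,0]
    - [-2.5,0,0]

```text
time: 10.65
tool_pos: [0.5776, 0.1526, 0.364]
tcp_rot: [-0.85, 1.399, 0.85]
wrist_force: [0.5, 0.3, -6.6]
width: 0.392
```

Call:
carry_out:
  offset:
    - [-0.04,-1.71,-1.45]
    - [-0.03,-1.66,-1.51]
    - [-0.04,-1.58,-1.59]
    - [-0.03,-1.52,-1.65]
    - [-0.04,-1.44,-1.72]
  delta_rot:
    - [-2.5,0,0]
    - [-2.5,0,0]
    - [-2.5,0,0]
    - [-2.5,0,0]
    - [-2.5,0,0]

```text
time: 11.07
tool_pos: [0.6204, 0.049, 0.3656]
tcp_rot: [-1.015, 1.322, 1.016]
wrist_force: [-0.3, 0.4, -6.0]
width: 0.39
```

Call:
carry_out:
  offset:
    - [0,0,0]
    - [0,0,0]
    - [0,0,0]
    - [0,0,0]
    - [0,0,0]
  delta_rot:
    - [0,0,0]
    - [0,0,0]
    - [0,0,0]
    - [0,0,0]
    - [0,0,0]

```text
time: 11.48
tool_pos: [0.6199, 0.051, 0.366]
tcp_rot: [-1.014, 1.322, 1.015]
wrist_force: [-0.5, 0.7, -5.3]
width: 0.386
```

```bash
python3 -c "
from plan import *
C=cal('wrist');s=read_state();im,dp=read_camera('wrist');P=cloud(C,dp);np.savez('pics/w6.npz',im=im,dp=dp,P=P,p=s['tool_pos'],r=s['tcp_rot'])
K,d,R,t=C
print(s['time'],s['tool_pos'],s['tcp_rot'],s['wrist_force'],s['width'],s['q'])
u=cv2.projectPoints(np.array([[.611,.1255,.161]]),cv2.Rodrigues(R)[0],t,K,d)[0].ravel();print(u)
a,b=int(u[0]),int(u[1]);x0=max(0,min(a-60,520));y0=max(0,min(b-60,360));c=im[y0:y0+120,x0:x0+120,::-1];print(x0,y0)
cv2.imwrite('pics/c6.png',np.hstack([cv2.resize(im[:,:,::-1],(320,240)).repeat(1,0) if 0 else cv2.copyMakeBorder(cv2.resize(im[:,:,::-1],(320,240)),0,240,0,0,cv2.BORDER_CONSTANT),cv2.resize(c,(480,480),interpolation=cv2.INTER_CUBIC)]))
"
```

```text
11.4833 [0.61994364 0.05100083 0.3660499 ] [-1.01434417  1.32151271  1.01489444] [-0.48516981  0.71243082 -5.27581286] 0.3855110687775757 [ 4.18730069e-02  1.08875221e-01  1.48809687e+00  2.77002614e-04
  1.54480096e+00 -1.26768298e+00]
[382.44349316 171.54634723]
322 111
```

View pics/c6.png

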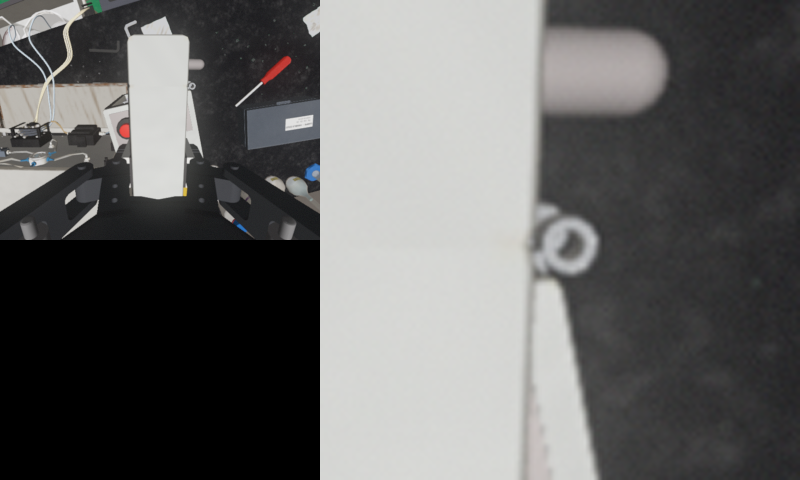

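The crop shows the cabinet's top ring clearly at (570,245), just beside the door edge. I'll cast it onto z = 0.161 and re-measure the door in the hand from the same picture.

```bash
python3 -c "
from plan import *
C=cal('wrist');D=np.load('pics/w6.npz');im,P=D['im'],D['P'];p=D['p'];R=Ro.from_rotvec(D['r']).as_matrix()
print('cab',plane(C,[[322+250.5/4-.5,111+245.5/4-.5]],.161))
T=(P-p)@R
m=(abs(T[...,0]+.0722)<.006)&(abs(T[...,2])<.03)&(T[...,1]>-.05)&(im.min(2)>110)
k,L,st,_=cv2.connectedComponentsWithStats(m.astype(np.uint8));i=np.argmax(st[1:,4])+1
q=T[L==i];r=cv2.minAreaRect(q[:,1:].astype(np.float32));print(st[i],r,np.median(q[:,0]),np.percentile(q[:,1],99.8),np.percentile(q[:,2],[1,99]))
print(Ro.from_matrix(R.T@Rt(75)).as_rotvec(degrees=True),R[:,0])
"
```

```text
cab [[0.61184933 0.12706659 0.161     ]]
[  254    69   125   329 36653] ((0.03236747905611992, 0.001043993979692459), (0.10179037600755692, 0.03442098945379257), 0.13451899588108063) -0.07241566556894467 0.08285577507233857 [-0.01520801  0.01755842]
[ 0.03161725  0.01205323 -0.01460352] [-1.91821522e-04  2.69115117e-04 -9.99999945e-01]
```

```bash
python3 -c "
from plan import *
plan([(.4727,.1673,.35,75,8),(.4727,.1673,.129,75,12)])"
```

```text
O [[0.2, 2.15, 0.93], [0.2, 2.16, 0.93], [0.2, 2.15, 0.93], [0.21, 2.16, 0.93], [0.2, 2.15, 0.93]] 
R [[0.0, 0.0, 0.0], [0.01, 0.0, 0.0], [0.0, 0.0, 0.0], [0.01, 0.01, 0.0], [0.0, 0.0, 0.0]]
O [[0.2, 2.16, 0.92], [0.2, 2.15, 0.93], [0.2, 2.15, 0.93], [1.84, 0.0, 0.0], [1.84, 0.0, 0.0]] 
R [[0.01, 0.0, 0.0], [0.0, 0.0, 0.0], [0.01, 0.0, 0.0], [0.0, 0.0, 0.0], [0.0, 0.0, 0.0]]
O [[1.85, 0.0, 0.0], [1.84, 0.0, 0.0], [1.84, 0.0, 0.0], [1.84, 0.0, 0.0], [1.84, 0.0, 0.0]] 
R [[0.0, 0.0, 0.0], [0.0, 0.0, 0.0], [0.0, 0.0, 0.0], [0.0, 0.0, 0.0], [0.0, 0.0, 0.0]]
O [[1.84, 0.0, 0.0], [1.85, 0.0, 0.0], [1.84, 0.0, 0.0], [1.84, 0.0, 0.0], [1.84, 0.0, 0.0]] 
R [[0.0, 0.0, 0.0], [0.0, 0.0, 0.0], [0.0, 0.0, 0.0], [0.0, 0.0, 0.0], [0.0, 0.0, 0.0]]
```

Call:
carry_out:
  offset:
    - [0.2,2.15,0.93]
    - [0.2,2.15,0.93]
    - [0.2,2.15,0.93]
    - [0.2,2.15,0.93]
    - [0.2,2.15,0.93]
  delta_rot:
    - [0,0,0]
    - [0,0,0]
    - [0,0,0]
    - [0,0,0]
    - [0,0,0]

```text
time: 11.95
tool_pos: [0.5273, 0.124, 0.3562]
tcp_rot: [-1.014, 1.321, 1.014]
wrist_force: [1.1, 0.3, -4.6]
width: 0.388
```

Call:
carry_out:
  offset:
    - [0.2,2.15,0.93]
    - [0.2,2.15,0.93]
    - [0.2,2.15,0.93]
    - [1.5,0,0]
    - [2,0,0]
  delta_rot:
    - [0,0,0]
    - [0,0,0]
    - [0,0,0]
    - [0,0,0]
    - [0,0,0]

```text
time: 12.37
tool_pos: [0.4735, 0.1685, 0.3178]
tcp_rot: [-1.017, 1.314, 1.014]
wrist_force: [1.0, 0.2, -5.4]
width: 0.386
```

Call:
carry_out:
  offset:
    - [2.2,0,0]
    - [2.2,0,0]
    - [2.2,0,0]
    - [2.2,0,0]
    - [2.2,0,0]
  delta_rot:
    - [0,0,0]
    - [0,0,0]
    - [0,0,0]
    - [0,0,0]
    - [0,0,0]

```text
time: 12.78
tool_pos: [0.4731, 0.1671, 0.2046]
tcp_rot: [-1.015, 1.32, 1.014]
wrist_force: [-0.3, -0.2, -4.1]
width: 0.388
```

Call:
carry_out:
  offset:
    - [2.2,0,0]
    - [2.0,0,0]
    - [1.5,0,0]
    - [1.1,0,0]
    - [0.8,0,0]
  delta_rot:
    - [0,0,0]
    - [0,0,0]
    - [0,0,0]
    - [0,0,0]
    - [0,0,0]

```text
time: 13.2
tool_pos: [0.4727, 0.1668, 0.128]
tcp_rot: [-1.014, 1.323, 1.015]
wrist_force: [-0.2, -0.0, -5.0]
width: 0.386
```

Call:
carry_out:
  offset:
    - [0,0,0]
    - [0,0,0]
    - [0,0,0]
    - [0,0,0]
    - [0,0,0]
  delta_rot:
    - [0,0,0]
    - [0,0,0]
    - [0,0,0]
    - [0,0,0]
    - [0,0,0]

```text
time: 13.62
tool_pos: [0.4744, 0.1669, 0.1303]
tcp_rot: [-1.014, 1.32, 1.013]
wrist_force: [-0.2, 0.2, -4.7]
width: 0.39
```

```bash
cat > fit.py <<'E'
from plan import *
import sys
s=read_state();p=np.array(s['tool_pos']);R=Ro.from_rotvec(s['tcp_rot']).as_matrix()
h=p+R@np.array([.0178,-.0965,-.0164]); g=np.array([.6117,.1265,.111])
print(s['time'],'tcp',p,'F',s['wrist_force'],'M',s['torque'],'axis',R[:,0].round(4));print('hinge err mm',((h-g)*1000).round(1),'move in tool cm',((g-h)@R*100).round(2), 'w',s['width'])
if len(sys.argv)>1:
    a=[read_camera(n)[0][:,:,::-1] for n in('scene','top')]
    c=[]
    for n,i in zip(('scene','top'),a):
        K,d,RR,t=cal(n);u=cv2.projectPoints(g[None],cv2.Rodrigues(RR)[0],t,K,d)[0].ravel().astype(int);print(n,u)
        x0,y0=u[0]-60,u[1]-80;c.append(cv2.resize(i[y0:y0+140,x0:x0+100],(400,560),interpolation=cv2.INTER_CUBIC));print(x0,y0)
    cv2.imwrite('pics/%s.png'%sys.argv[1],np.hstack(c))
E
python3 fit.py c7
```

```text
13.6167 tcp [0.47435955 0.16685214 0.13033626] F [-0.18109239  0.22498063 -4.69022814] M [ 0.04347013  0.04413428 -0.01163807] axis [ 2.2e-03  7.0e-04 -1.0e+00]
hinge err mm [-48.4  -0.5   1.7] move in tool cm [ 0.18 -4.66  1.3 ] w 0.3898781627288557
scene [319 256]
259 176
top [332 216]
272 136
```

View pics/c7.png

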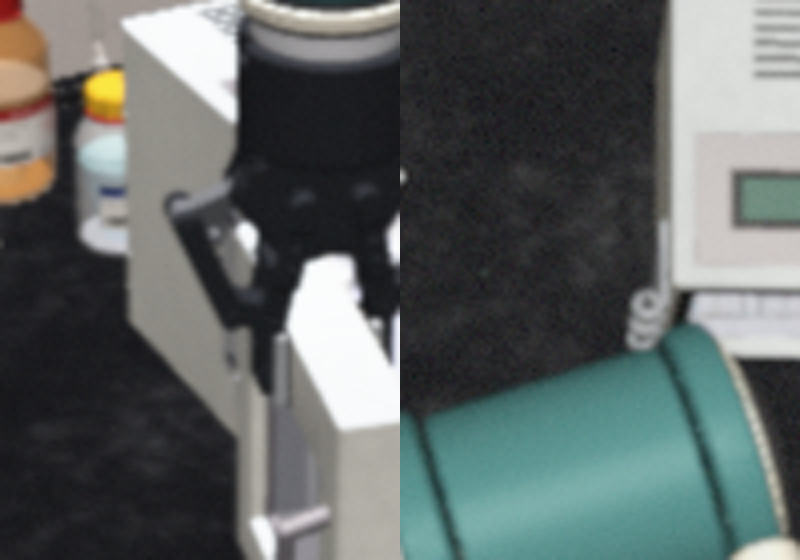

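The scene crop shows the door in front of the cabinet with the hinge hidden. The top crop shows the cabinet's ring stack at (643,305), clear of the arm. I'll lower 1.2 mm and go in along +x while watching the force.

Call:
carry_out:
  offset:
    - [0.12,-0.6,0.16]
    - [0,-0.6,0.16]
    - [0,-0.6,0.16]
    - [0,-0.6,0.16]
    - [0,-0.4,0.11]
  delta_rot:
    - [0,0,0]
    - [0,0,0]
    - [0,0,0]
    - [0,0,0]
    - [0,0,0]

```text
time: 14.13
tool_pos: [0.5037, 0.1665, 0.1279]
tcp_rot: [-1.014, 1.321, 1.013]
wrist_force: [0.9, 0.1, -6.2]
width: 0.385
```

Call:
carry_out:
  offset:
    - [0,0,0]
    - [0,0,0]
    - [0,0,0]
    - [0,0,0]
    - [0,0,0]
  delta_rot:
    - [0,0,0]
    - [0,0,0]
    - [0,0,0]
    - [0,0,0]
    - [0,0,0]

```text
time: 14.55
tool_pos: [0.502, 0.1665, 0.1278]
tcp_rot: [-1.014, 1.322, 1.014]
wrist_force: [0.1, -0.0, -5.4]
width: 0.39
```

```bash
python3 fit.py; python3 -c "
from plan import *
C=cal('top');D=np.load('pics/top0.npz');print(plane(C,[[332.5,211.9]],.161))
print(read_state()['wrist_force'])"
```

```text
14.55 tcp [0.50203676 0.16650633 0.12777329] F [ 0.13881816 -0.01357827 -5.40561397] M [0.01194797 0.01818832 0.05252329] axis [-4.e-04 -0.e+00 -1.e+00]
hinge err mm [-20.7  -0.8  -1.1] move in tool cm [-0.11 -1.98  0.62] w 0.38964571888106514
[[0.61126303 0.12740408 0.161     ]]
[ 0.13881816 -0.01357827 -5.40561397]
```

Call:
carry_out:
  offset:
    - [-0.12,0.03,0.12]
    - [0,-0.29,0.08]
    - [0,-0.29,0.08]
    - [0,-0.29,0.08]
    - [0,-0.29,0.08]
  delta_rot:
    - [0,0,0]
    - [0,0,0]
    - [0,0,0]
    - [0,0,0]
    - [0,0,0]

```text
time: 14.97
tool_pos: [0.515, 0.1679, 0.1292]
tcp_rot: [-1.014, 1.322, 1.014]
wrist_force: [-0.9, 0.1, -6.7]
width: 0.39
```

Call:
carry_out:
  offset:
    - [0,0,0]
    - [0,0,0]
    - [0,0,0]
    - [0,0,0]
    - [0,0,0]
  delta_rot:
    - [0,0,0]
    - [0,0,0]
    - [0,0,0]
    - [0,0,0]
    - [0,0,0]

```text
time: 15.38
tool_pos: [0.5143, 0.1678, 0.129]
tcp_rot: [-1.014, 1.322, 1.014]
wrist_force: [-0.3, -0.5, -5.6]
width: 0.391
```

```bash
sed -i 's/\.6117,\.1265,\.111/.6115,.127,.111/' fit.py; python3 fit.py
```

```text
15.3833 tcp [0.51426942 0.1678165  0.12899361] F [-0.29187616 -0.53099075 -5.61581222] M [-0.01937283 -0.02305168 -0.00657063] axis [-2.e-04 -1.e-04 -1.e+00]
hinge err mm [-8.3 -0.   0.2] move in tool cm [ 0.02 -0.8   0.22] w 0.39107470449996384
```

Call:
carry_out:
  offset:
    - [0,-0.2,0.055]
    - [0,-0.2,0.055]
    - [0,-0.2,0.055]
    - [0,-0.1,0.03]
    - [0,-0.1,0.03]
  delta_rot:
    - [0,0,0]
    - [0,0,0]
    - [0,0,0]
    - [0,0,0]
    - [0,0,0]

```text
time: 15.8
tool_pos: [0.523, 0.1679, 0.1291]
tcp_rot: [-1.014, 1.322, 1.014]
wrist_force: [-0.7, 0.3, -4.3]
width: 0.391
```

Call:
carry_out:
  offset:
    - [0,0,0]
    - [0,0,0]
    - [0,0,0]
    - [0,0,0]
    - [0,0,0]
  delta_rot:
    - [0,0,0]
    - [0,0,0]
    - [0,0,0]
    - [0,0,0]
    - [0,0,0]

```text
time: 16.22
tool_pos: [0.5227, 0.1679, 0.129]
tcp_rot: [-1.014, 1.322, 1.014]
wrist_force: [-0.3, 1.0, -6.2]
width: 0.388
```

```bash
python3 fit.py
python3 - <<'E'
from plan import *
ims=[]
for n in('top','scene'):
    im,dp=read_camera(n);P=cloud(cal(n),dp);cv2.imwrite(f'pics/{n}8.png',im[:,:,::-1]);ims.append(im)
a=ims[0][190:225,315:350,::-1];b=ims[1][210:290,290:340,::-1]
cv2.imwrite('pics/c8.png',np.hstack([cv2.resize(a,(560,560),interpolation=cv2.INTER_CUBIC),cv2.resize(b,(240,560))]))
E
```

```text
16.2167 tcp [0.52265406 0.16791907 0.12904492] F [-0.30160295  1.0254798  -6.15741382] M [ 0.04315044  0.01543403 -0.01660338] axis [-1.e-04 -0.e+00 -1.e+00]
hinge err mm [0.1 0.1 0.2] move in tool cm [ 0.02  0.01 -0.01] w 0.3878520417030792
```

View pics/c8.png

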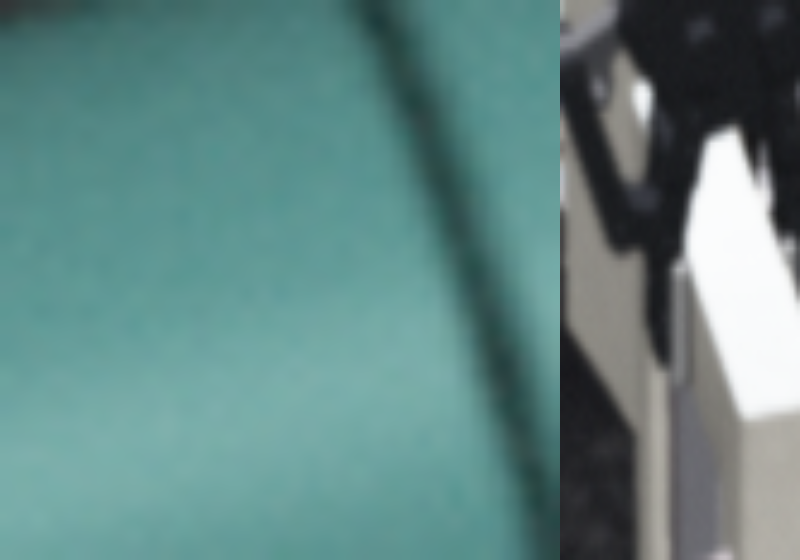

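The arm now hides the hinge from the top camera at this crop, and the scene crop shows only the door top, so pictures cannot confirm the fit. No force has built up so far. I'll check sideways by feel: the cabinet side should be met about 3 mm towards -y if the fit is centred.

Call:
carry_out:
  offset:
    - [0,-0.025,-0.1]
    - [0,-0.025,-0.1]
    - [0,0,0]
    - [0,0,0]
    - [0,0,0]
  delta_rot:
    - [0,0,0]
    - [0,0,0]
    - [0,0,0]
    - [0,0,0]
    - [0,0,0]

```text
time: 16.73
tool_pos: [0.5227, 0.1658, 0.1291]
tcp_rot: [-1.014, 1.322, 1.014]
wrist_force: [0.8, -0.9, -4.6]
width: 0.395
```

Call:
carry_out:
  offset:
    - [0,-0.025,-0.1]
    - [0,0,0]
    - [0,0,0]
    - [0,0,0]
    - [0,0,0]
  delta_rot:
    - [0,0,0]
    - [0,0,0]
    - [0,0,0]
    - [0,0,0]
    - [0,0,0]

```text
time: 17.15
tool_pos: [0.5227, 0.1649, 0.1291]
tcp_rot: [-1.014, 1.322, 1.014]
wrist_force: [0.3, 0.5, -6.3]
width: 0.388
```

Call:
carry_out:
  offset:
    - [0,-0.025,-0.1]
    - [0,0,0]
    - [0,0,0]
    - [0,0,0]
    - [0,0,0]
  delta_rot:
    - [0,0,0]
    - [0,0,0]
    - [0,0,0]
    - [0,0,0]
    - [0,0,0]

```text
time: 17.57
tool_pos: [0.5227, 0.1641, 0.1291]
tcp_rot: [-1.014, 1.322, 1.014]
wrist_force: [-0.6, 1.0, -5.2]
width: 0.389
```

```bash
python3 fit.py
```

```text
17.5667 tcp [0.52265482 0.16410579 0.12910156] F [-0.58711862  1.00720966 -5.18032805] M [0.4387281  0.06298939 0.18556785] axis [ 0.e+00  4.e-04 -1.e+00]
hinge err mm [ 0.1 -3.7  0.3] move in tool cm [0.03 0.11 0.36] w 0.3886240081034827
```

Call:
carry_out:
  offset:
    - [0,-0.025,-0.1]
    - [0,0,0]
    - [0,0,0]
    - [0,0,0]
    - [0,0,0]
  delta_rot:
    - [0,0,0]
    - [0,0,0]
    - [0,0,0]
    - [0,0,0]
    - [0,0,0]

```text
time: 17.98
tool_pos: [0.5226, 0.1638, 0.1293]
tcp_rot: [-1.013, 1.321, 1.015]
wrist_force: [-1.1, 5.1, -4.4]
width: 0.39
```

```bash
python3 fit.py
```

```text
17.9833 tcp [0.52264092 0.1638168  0.12925783] F [-1.10455128  5.14749927 -4.38719275] M [1.06948811 0.10133282 0.40858145] axis [ 1.0e-04  1.7e-03 -1.0e+00]
hinge err mm [ 0.1 -4.   0.4] move in tool cm [0.04 0.11 0.38] w 0.39028435720890803
```

Contact met at TCP y ≈ 0.164, so the centred position is y ≈ 0.167. I'll back off to there, then feel along +x the same way.

Call:
carry_out:
  offset:
    - [0,0.05,0.2]
    - [0,0.055,0.205]
    - [0,0,0]
    - [0,0,0]
    - [0,0,0]
  delta_rot:
    - [0,0,0]
    - [0,0,0]
    - [0,0,0]
    - [0,0,0]
    - [0,0,0]

```text
time: 18.4
tool_pos: [0.5227, 0.1666, 0.1289]
tcp_rot: [-1.014, 1.322, 1.014]
wrist_force: [0.1, 0.5, -5.3]
width: 0.393
```

Call:
carry_out:
  offset:
    - [0,-0.1,0.026]
    - [0,-0.1,0.026]
    - [0,0,0]
    - [0,0,0]
    - [0,0,0]
  delta_rot:
    - [0,0,0]
    - [0,0,0]
    - [0,0,0]
    - [0,0,0]
    - [0,0,0]

```text
time: 18.82
tool_pos: [0.5248, 0.1669, 0.1291]
tcp_rot: [-1.014, 1.322, 1.014]
wrist_force: [-0.7, -0.5, -5.2]
width: 0.39
```

```bash
python3 fit.py
```

```text
18.8167 tcp [0.52480362 0.16688726 0.12907   ] F [-0.65686737 -0.46453394 -5.24013986] M [ 0.00428813  0.05274308 -0.03327957] axis [-1.e-04 -0.e+00 -1.e+00]
hinge err mm [ 2.2 -1.   0.3] move in tool cm [0.03 0.24 0.04] w 0.3901435686433206
```

Call:
carry_out:
  offset:
    - [0,-0.1,0.026]
    - [0,0,0]
    - [0,0,0]
    - [0,0,0]
    - [0,0,0]
  delta_rot:
    - [0,0,0]
    - [0,0,0]
    - [0,0,0]
    - [0,0,0]
    - [0,0,0]

```text
time: 19.23
tool_pos: [0.5256, 0.1669, 0.129]
tcp_rot: [-1.014, 1.322, 1.014]
wrist_force: [-1.1, -0.1, -4.7]
width: 0.39
```

```bash
python3 fit.py
```

```text
19.2333 tcp [0.52559484 0.16693389 0.12899203] F [-1.11270487 -0.07849534 -4.72705586] M [0.02505967 0.22887213 0.00949447] axis [-4.e-04 -1.e-04 -1.e+00]
hinge err mm [ 3.  -0.9  0.2] move in tool cm [0.02 0.32 0.01] w 0.389743589574183
```

Call:
carry_out:
  offset:
    - [0,-0.1,0.026]
    - [0,0,0]
    - [0,0,0]
    - [0,0,0]
    - [0,0,0]
  delta_rot:
    - [0,0,0]
    - [0,0,0]
    - [0,0,0]
    - [0,0,0]
    - [0,0,0]

```text
time: 19.65
tool_pos: [0.5257, 0.167, 0.1288]
tcp_rot: [-1.013, 1.324, 1.015]
wrist_force: [-5.0, 0.7, -2.3]
width: 0.389
```

```bash
python3 fit.py
```

```text
19.65 tcp [0.52573683 0.16703051 0.12884871] F [-5.01291291  0.70490729 -2.33189633] M [ 0.02891517  0.75829194 -0.16996029] axis [-0.0022  0.     -1.    ]
hinge err mm [ 3.1 -0.8 -0.2] move in tool cm [-0.01  0.33 -0.  ] w 0.38926869879382037
```

Contact along +x is at TCP x ≈ 0.5256, 3 mm beyond nominal: vision and touch agree. Backing off to the centre and checking.

Call:
carry_out:
  offset:
    - [0,0.2,-0.05]
    - [0,0.2,-0.055]
    - [0,0,0]
    - [0,0,0]
    - [0,0,0]
  delta_rot:
    - [0,0,0]
    - [0,0,0]
    - [0,0,0]
    - [0,0,0]
    - [0,0,0]

```text
time: 20.07
tool_pos: [0.5231, 0.1669, 0.1292]
tcp_rot: [-1.014, 1.321, 1.013]
wrist_force: [0.7, -0.4, -5.4]
width: 0.389
```

Call:
carry_out:
  offset:
    - [0,0,0]
    - [0,0,0]
    - [0,0,0]
    - [0,0,0]
    - [0,0,0]
  delta_rot:
    - [0,0,0]
    - [0,0,0]
    - [0,0,0]
    - [0,0,0]
    - [0,0,0]

```text
time: 20.48
tool_pos: [0.5227, 0.167, 0.1291]
tcp_rot: [-1.014, 1.322, 1.014]
wrist_force: [-0.2, 0.2, -5.8]
width: 0.391
```

```bash
python3 fit.py; python3 hand.py
```

```text
20.4833 tcp [0.52272912 0.16695751 0.12905485] F [-0.17120686  0.18750255 -5.83721844] M [-0.02178045  0.03901191  0.01611583] axis [-0. -0. -1.]
hinge err mm [ 0.2 -0.9  0.3] move in tool cm [0.03 0.04 0.08] w 0.3906228467083943
20.4833 [0.52272912 0.16695751 0.12905485] [-0.17120686  0.18750255 -5.83721844] 0.3906228467083943 [-2.41007383e-05 -1.72432345e-05 -1.00000000e+00]
wrist [  254    69   125   329 36744] x_top -0.07247727022335008 slope [-0.00134486  0.00194567 -0.07234049] rect yz ((0.03233037889003754, 0.0005895234644412994), (0.10174428671598434, 0.03523337095975876), 0.09543512761592865)
top [299 266  21  33 463] x_top -0.07111088298220797 slope [ 0.00667488 -0.00190382 -0.07146572] rect yz ((0.054845575243234634, -0.001272544264793396), (0.03455263748764992, 0.05679566413164139), 89.88336944580078)
scene [314 229  34  49 947] x_top -0.07162883473016768 slope [ 0.01284876  0.01322266 -0.07203912] rect yz ((0.019632451236248016, -0.0021683741360902786), (0.04600078612565994, 0.13320514559745789), 84.50627136230469)
```

```bash
python3 -c "
from workcell import *
print(finish_job())"
```

```text
the job is handed in; nothing more can be done
None
```

I pressed and released the standby button, then picked up the door and slid its hinge knuckles between the cabinet's. I handed the job in at about 20.5 s with the gripper still holding the door, about 103° open; no verdict came back.

**Button:** it was pressed until it bottomed, at about 10 N. A picture taken afterwards showed it fully up again. The incubator's green light stayed on throughout, so I can't say from the pictures that the fan stopped.

**Last checks:**
- **Position:** the hinge sat about 0.2 mm off in x and 0.9 mm off in y from the camera estimate. I set the y offset on purpose: gentle touches met the cabinet at about 3.6 mm towards -y and about 3 mm towards +x, which put the centre slightly to that side. Height was within about 0.3 mm of my estimate.
- **Holding:** the door was upright and had not slipped. With no contact left, the wrist force was only the door's weight, about 5.7 N.

**Disagreements:**
- **Finger tips:** the real finger tips are about 32 mm behind the reported tool point, not at it as described. My first press stopped short in the air because of this; I used the measured value from then on.
- **Scene camera:** it placed the cabinet hinge 2–4 mm away from the wrist and top cameras. I used the wrist and top readings, and the touch checks supported them.
- **Final view:** the arm and door hid the hinge at the end, so the final fit rests on the force checks and the tool position, not on a picture.

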